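# Clamp the red setting plug with the slim lock ring

## Task

Take the red-headed setting plug out of the wooden rack and seat it fully home in the bore on top of the blue-footed clamping fixture, then let go of it. Then grip the slim black lock ring of the fixture and turn it clockwise (seen from above) until it nips, tighten it to about 0.5 N m but no further, hold it so for a moment and let go, all without the robot touching the steel collar above it or the aluminium flange below it. Leave everything else on the bench where it is.

Things in the scene. Friction and masses are not known exactly. Their poses are not given: they have to be found in the camera images.
- plug_red: setting plug, upright in the rack: a steel shank 18 mm in diameter and 18 mm long (foot chamfered 2.5 mm high, to 14 mm diameter) under a red round head 28 mm in diameter and 16 mm high. Origin at the centre of the shank's foot, z up; the head spans 18 to 34 mm above the origin. 60 to 130 g. Seated, the head's underside rests on the collar's top.
- plug_blue: bystander: the same plug with a blue head, in the same rack; origin and sizes as the red one
- plug_white: bystander: the same plug with a white head, in the same rack; origin and sizes as the red one
- rack: fixed light wooden block 60 (x) x 180 (y) x 20 (z) mm with three 21 mm holes 12 mm deep in a row along its y axis, at y = -60, 0 and 60 mm; a plug stands in each, in any order, its head 6 mm clear of the block. Origin at the centre of the underside.
- fixture: fixed clamping fixture, all its rings on one vertical axis: blue square foot 100 x 100 x 18 mm, blue neck, aluminium flange, black lock ring, steel collar; total height 96 mm. Origin at the centre of the underside, on the axis.
- flange: aluminium fixed ring under the lock ring: 68 mm in diameter, 12 mm high, its top 60 mm above the bench. It must not be touched by the robot. Origin at the centre of its underside.
- collar: steel fixed ring over the lock ring: 48 mm in diameter, 20 mm high, from 76 to 96 mm above the bench, with a 21 mm through bore that takes the plug's shank. It must not be touched by the robot. Origin at the centre of its underside.
- lockring (a point): centre of the black ribbed lock ring, on the axis, 68 mm above the bench. Ring 60 mm in diameter, 12 mm high (62 to 74 mm above the bench), no mark on it, 2 mm clear of flange and collar. It is 6 mm proud of the collar but 4 mm inside the flange's edge: a gripper pointing down takes it across its diameter, fingertips just above the flange. It turns 0.4 to 1.2 rad (unknown) before it nips.
- mouth (a point): centre of the bore's mouth, on the collar's top face, 96 mm above the bench
- collet (a joint): windup of the springy collet inside, rad. 0 while the lock ring runs free clockwise (0.06 N m). Once nipped, the collet turns with the ring like a spring of 4 N m/rad with 0.12 N m friction: 0.5 N m winds it to about 0.1 (held still there it pushes back with only 0.3 to 0.4). Tight: above 0.06; overtightened: above 0.2. Let go, it relaxes to about 0.03 and ring and collet stay there, nipped.
- weight: bystander: steel weight 60 mm in diameter, 50 mm high with a small knob; origin at the centre of its underside
- screwdriver: bystander: screwdriver lying on the bench
- partsbox: bystander: flat pale parts box 90 x 130 x 28 mm; origin at the centre of its underside
- oilcan: bystander: small white bottle with a red cap, 40 mm in diameter, 90 mm high; origin at the centre of its underside
- caliper_case: bystander: flat blue case 70 x 210 x 22 mm; origin at the centre of its underside

How it is judged (in metres and radians):
On the way, in this order (a step that is already met when the one before it is completed fails the run):
1. the red plug is fully home in the bore and let go (horizontal distance between plug_red and collar below 0.004 m and z of plug_red in the frame of collar between -0.002 and 0.0045 m and angle between plug_red's own z axis and vertical below 0.07 rad and contact force between the fingers and plug_red below 0.3 N), for 0.2 s.
2. the lock ring has nipped and is held tight (value of joint collet above 0.06 rad), for 0.2 s.
At the end, for the whole second after the job is handed in: The red plug stands at rest in the bore, its head on the collar (within 2.5 mm in height, 4 mm sideways, 0.07 rad of upright), and the lock ring has been let go and is still nipped: the collet has relaxed to between 0.01 and 0.06 rad (horizontal distance between plug_red and collar below 0.004 m and z of plug_red in the frame of collar between -0.002 and 0.0045 m and angle between plug_red's own z axis and vertical below 0.07 rad and linear speed of plug_red below 0.02 m/s and value of joint collet between 0.01 and 0.06 rad); the robot touches nothing.
It fails at once if the collet is overtightened (wound beyond 0.2 rad, over 0.9 N m) (value of joint collet above 0.2 rad).
It fails at once if the robot touches the collar or the flange with more than 2 N (contact force between any of the fingers, the arm and collar above 2 N or contact force between any of the fingers, the arm and flange above 2 N).
It fails at once if a bystander is moved more than 20 mm (distance of any of plug_blue, plug_white, weight, screwdriver, partsbox, oilcan, caliper_case from where it was at the start of the episode above 0.02 m).
It also fails if it takes over 64 s, if anything falls off the work surface, if the arm or the gripper's body presses on something with over 40 N, if the wrist force passes 120 N, or if a joint passes its speed limit or range.

## Robot

A 7-joint arm with a two-finger parallel gripper is mounted at the origin on the work surface. World frame = base frame: x ahead of the robot, y to its left, z up, the work surface at z = 0. Lengths are in mm, angles in rad, forces in N, time in s.
With the tool pointing down it reaches from about 400 to 850 mm from the base axis. Payload 6.9 kg.
Tool frame: the origin (TCP) lies on the centre line of the jaws, within the pads' length; the fingertips stand 25 mm ahead of it and the grasp point (between the pads) lies 6 mm ahead of it; z points along the fingers, y is the line along which they close (so a half turn about z gives the same grasp; the last joint's range is limited). The gripper opens to 85 mm and grips with 20 to 120 N. Pads are 22 mm wide; open, the fingers measure 114 mm over their backs; the gripper's body (76 mm by 85 mm) begins 54 mm behind the grasp point. The pads swing forward as they close: fully open they stand 13 mm farther back than shut.
Start: joints at [1.44, 0.507, -0.238, 1.5, 0.126, 1.149, -0.155], TCP at [145.984, -607.701, 256.275] pointing down, gripper open.
Joint ranges: [-3.08, 3.08], [-0.24, 2.05], [-1.43, 1.35], [0, 2.5], [-1.52, 4.66], [0.17, 1.96], [-2.89, 2.89]. Speed limits (rad/s): [2.39, 2.39, 3.14, 3.14, 3.14, 3.14, 3.14].

## Interface

Orientations are given as a rotation vector (axis times angle).
In Python, from cell import bot gives the robot as it stands.
- The arm moves only by the shell command python3 -m pendant 'ROWS' [OPENING] [FORCE]. ROWS is JSON, a list of rows, each a list of 2 entries, a list of its own where there are three numbers: the shift along the tool's x, y, z each as a share of 40 mm, from -1 to 1, then the turn, a rotation vector about the tool's x, y, z each as a share of 0.5 rad, from -1 to 1. In form: [[[dx, dy, dz], [ax, ay, az]], ...]. A call has 1 to 5 rows; each row shifts and turns the commanded pose from where the row before left it, along the tool's axes as they then stand; what a row does not reach is not made up. A row lasts 1/8 s, in which the tool goes at most 62.5 mm and 10.7 degrees, less where a joint would pass 70% of its speed; a pose out of reach is approached as far as the arm can. A call with a number of a shift or a turn outside -1 to 1 is refused whole. A call with a gripper value outside its range is refused whole. OPENING is the closure, from 0 (fully open) to 1 (shut), set as the call begins (- or left out, the last holds). The fingers move at their own pace and stop on an object; FORCE is the grip in N (left out, the last holds). Time passes only in rows, so rows that do not move let the fingers close. It gives the time, the measured TCP pose, the force, the opening and the grip force at its end, in the units of the state.
- bot.read_state(): the state, without advancing time (a new reading comes with each control period).
- bot.read_camera(name): name is "scene" or "top" or "wrist"; returns the picture (420x560x3 uint8, blue, green, red); there is no depth.
- bot.camera_info(name): a dict with "fx", "fy", "cx", "cy" (pixels), "R" (3x3) and "t" (3): a world point X has camera coordinates R X + t; the wrist camera has in their place "hand_eye" (4x4, takes a point from camera to tool coordinates, whose origin is the TCP and whose axes are the flange's). Camera axes: x right, y down, z forward; pixel columns grow to the right and rows downward; lengths in mm; the calibration is good to about 2 mm. A picture is of the moment at which its call begins: read the wrist's pose just before it. camera_info takes no time and is no camera call.
- bot.close_job(): hands the job in; it is judged then, once.
The state is a dict: "time_s": time; "joint_pos": joint angles; "qd": joint speeds; "tau": joint torques, N m; "position": TCP position; "tcp_rot": TCP orientation; "ft_force": force on the tool from outside, world axes, zero at the start; "moment": the same for the moment, N m; "opening": finger opening in mm; "grasp_force": force on a finger pad.
Only numpy, scipy, OpenCV 4.12 (cv2) and the standard library are available. Lean on these libraries where they do the work, as an engineer would, in place of code of your own. Each camera call takes 0.05 s, during which the arm holds its last target. There are 200 camera calls.

## Working session

There is one attempt and no reset: what is moved stays moved. The work goes in short steps, Python scripts to look and compute and a shell command to move; the robot and the scene stay as the last step left them, time stands still between calls to the robot, and variables do not carry over. Pictures are saved under pics/ and viewed, at most 10 in all, crops included, and the job is handed in when it is done.

```bash
mkdir -p pics; ls
python3 - <<'E'
from cell import bot
import cv2,numpy as np
for n in("top","scene"):
    cv2.imwrite(f"pics/{n}0.png",bot.read_camera(n)); i=bot.camera_info(n); print(n,{k:np.round(v,3).tolist() for k,v in i.items() if not isinstance(v,str)})
print(bot.camera_info("wrist")); print(bot.read_state())
E
```

```text
pics
top {'fx': 491.415, 'fy': 491.415, 'cx': 270.821, 'cy': 212.687, 'R': [[-0.028, -1.0, 0.008], [-0.986, 0.026, -0.162], [0.162, -0.012, -0.987]], 't': [91.654, 542.275, 1417.931]}
scene {'fx': 504.213, 'fy': 504.213, 'cx': 281.777, 'cy': 202.369, 'R': [[-0.157, 0.988, -0.003], [0.76, 0.119, -0.639], [-0.631, -0.103, -0.769]], 't': [-0.66, -343.981, 1773.712]}
{'fx': 329.6320560686986, 'fy': 329.6320560686986, 'cx': 281.0606713793535, 'cy': 208.14691299479193, 'hand_eye': array([[ 1.05366098e-04, -9.50699257e-01, -3.10114352e-01,
         8.01087856e+01],
       [ 9.99999933e-01, -8.14589156e-06,  3.64737662e-04,
         6.78624136e-01],
       [-3.49281982e-04, -3.10114370e-01,  9.50699193e-01,
        -1.19113066e+02],
       [ 0.00000000e+00,  0.00000000e+00,  0.00000000e+00,
         1.00000000e+00]])}
{'time_s': 0.1, 'joint_pos': array([ 1.44050696,  0.50824992, -0.23756194,  1.50102812,  0.12570015,
        1.14889643, -0.15477438]), 'qd': array([-0.00026232, -0.00117373,  0.00053909, -0.00469725,  0.00036688,
       -0.00072606,  0.00011799]), 'tau': array([-4.24819300e-03, -6.21827674e+01, -2.19424278e+00, -2.50202680e+01,
        1.26031780e-02,  7.81155046e-03,  7.82264067e-07]), 'position': array([ 145.85720297, -607.32364769,  255.52164881]), 'tcp_rot': array([-3.11820524e+00, -3.69432876e-01,  3.15621334e-04]), 'ft_force': array([-0.15224199, -0.69474472,  0.39893209]), 'moment': array([-0.06165101, -0.00721373, -0.06313121]), 'grasp_force': 0.0, 'opening': 85.68185219160124}
```

View pics/top0.png

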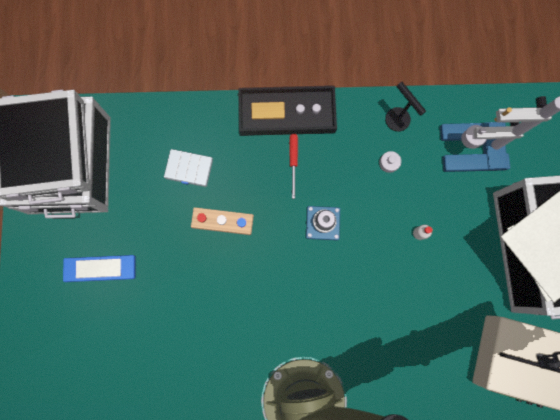

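View pics/scene0.png

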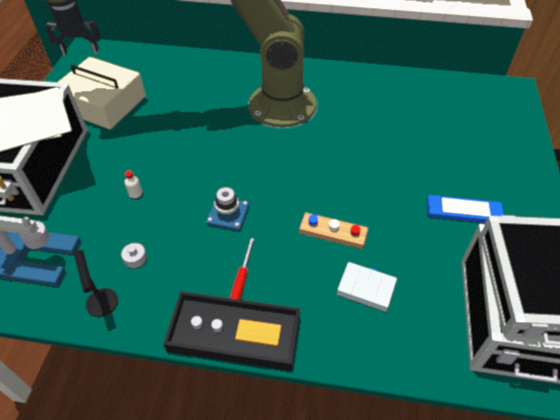

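The top view shows the red plug at about (202,217), white (221,220), blue (241,223), and the fixture collar at about (324,220).

```bash
cat > h.py <<'E'
from cell import bot
import cv2,numpy as np
from scipy.spatial.transform import Rotation as Ro
def cam(n,s=None):
    i=bot.camera_info(n)
    if n!="wrist": return i,np.array(i["R"]),np.array(i["t"])
    s=s or bot.read_state(); T=np.eye(4); T[:3,:3]=Ro.from_rotvec(s["tcp_rot"]).as_matrix(); T[:3,3]=s["position"]
    W=np.linalg.inv(T@np.array(i["hand_eye"])); return i,W[:3,:3],W[:3,3]
def ray(n,u,v,z,s=None):
    i,R,t=cam(n,s); d=R.T@[(u-i["cx"])/i["fx"],(v-i["cy"])/i["fy"],1]; c=-R.T@t
    return c+d*(z-c[2])/d[2]
def proj(n,X,s=None):
    i,R,t=cam(n,s); p=R@np.array(X)+t; return np.round([i["fx"]*p[0]/p[2]+i["cx"],i["fy"]*p[1]/p[2]+i["cy"]],1)
def need(X,yaw=None,s=None):
    """shift (in 40mm units) in tool axes, and rotvec (0.5 rad units) to TCP X; pointing down, closing line (tool y) at world angle yaw"""
    s=s or bot.read_state(); R=Ro.from_rotvec(s["tcp_rot"]); ty=R.as_matrix()[:,1]; cur=np.arctan2(ty[1],ty[0])
    if yaw is None: yaw=cur
    yaw=cur+(yaw-cur+np.pi/2)%np.pi-np.pi/2
    y=np.array([np.cos(yaw),np.sin(yaw),0]); z=np.array([0,0,-1.]); G=Ro.from_matrix(np.c_[np.cross(y,z),y,z])
    print("t",s["time_s"],"pos",s["position"].round(1),"yaw",round(cur,3),"q",s["joint_pos"].round(2),"F",s["ft_force"].round(1),"M",s["moment"].round(2),"open",round(s["opening"],1),"grip",round(s["grasp_force"],1))
    print("shift units",(R.inv().apply(np.array(X)-s["position"])/40).round(3),"turn units",((R.inv()*G).as_rotvec()/.5).round(3), "mm", np.round(np.array(X)-s["position"],1))
E
python3 - <<'E'
from h import *
for nm,u,v,z in(("red",202,217,42),("white",221,220,42),("blue",241,223,42),("col",324,219.5,96)): print(nm,ray("top",u,v,z).round(1))
for nm,u,v,z in(("red",355.5,228.5,42),("white",334,224,42),("blue",313,218.5,42),("col",226,193,96)): print(nm,ray("scene",u,v,z).round(1))
need([540,170,200])
i=cv2.imread("pics/top0.png")[180:260,170:350]; j=cv2.imread("pics/scene0.png")[175:255,200:380]
cv2.imwrite("pics/c.png",cv2.resize(np.vstack([i,j]),None,fx=3.7,fy=3.7,interpolation=2))
E
```

```text
red [537.4 281.5  42. ]
white [526.9 225.2  42. ]
blue [516.3 166.1  42. ]
col [512.2 -74.3  96. ]
red [536.3 289.5  42. ]
white [530.  230.2  42. ]
blue [519.9 171.1  42. ]
col [510.8 -72.9  96. ]
t 0.1 pos [ 145.9 -607.3  255.5] yaw -1.335 q [ 1.44  0.51 -0.24  1.5   0.13  1.15 -0.15] F [-0.2 -0.7  0.4] M [-0.06 -0.01 -0.06] open 85.7 grip 0.0
shift units [ 14.122 -16.59    1.414] turn units [-0.003  0.     0.   ] mm [394.1 777.3 -55.5]
```

View pics/c.png

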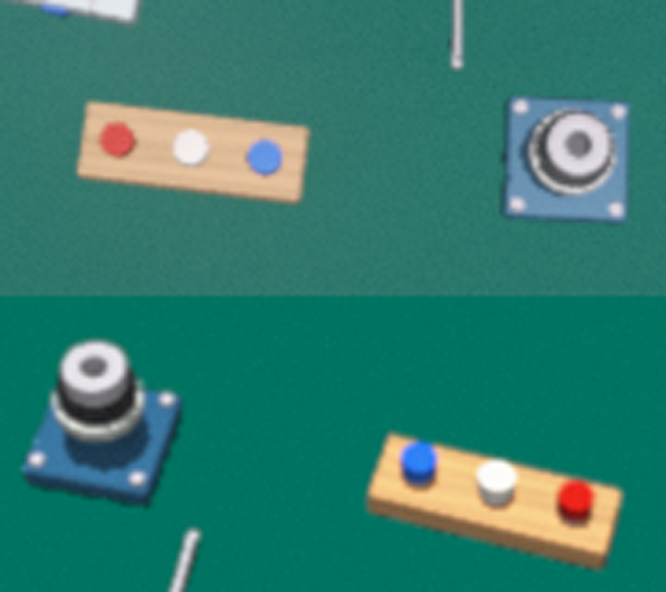

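```bash
R='x'; python3 -m pendant '[[[0.77,-0.48,-0.11],[0,0,0]],[[0.77,-0.48,-0.11],[0,0,0]],[[0.77,-0.48,-0.11],[0,0,0]],[[0.77,-0.48,-0.11],[0,0,0]],[[0.77,-0.48,-0.11],[0,0,0]]]' 0 && python3 -m pendant '[[[0.77,-0.48,-0.11],[0,0,0]],[[0.77,-0.48,-0.11],[0,0,0]],[[0.77,-0.48,-0.11],[0,0,0]],[[0.77,-0.48,-0.11],[0,0,0]],[[0.77,-0.48,-0.11],[0,0,0]]]'
python3 -c "
from h import *
need([510,-75,260],-0.17)"
```

```text
time_s: 0.72
position: [273.9, -477.3, 278.1]
tcp_rot: [-3.119, -0.369, 0.001]
ft_force: [-0.5, 0.1, 0.2]
opening: 85.4
grasp_force: 0.0
time_s: 1.35
position: [401.1, -348.0, 300.1]
tcp_rot: [-3.119, -0.369, 0.001]
ft_force: [0.7, -0.4, 1.1]
opening: 85.1
grasp_force: 0.0
t 1.35 pos [ 401.1 -348.   300.1] yaw -1.335 q [ 0.91  0.33 -0.34  1.67  0.12  1.16 -0.79] F [ 0.7 -0.4  1.1] M [-0.04 -0.01  0.04] open 85.1 grip 0.0
shift units [ 4.241 -6.001  1.004] turn units [-1.00e-03  0.00e+00 -2.33e+00] mm [108.9 273.  -40.1]
```

```bash
python3 -m pendant '[[[0.6,-0.857,0.24],[0,0,0]],[[0.6,-0.857,0.24],[0,0,0]],[[0.6,-0.857,0.24],[0,0,0]],[[0.6,-0.857,0.24],[0,0,0]],[[0.6,-0.857,0.24],[0,0,0]]]' && python3 -m pendant '[[[0.6,-0.857,0.24],[0,0,0]],[[0.6,-0.857,0.24],[0,0,0]],[[0,0,0],[0,0,-0.33]],[[0,0,0],[0,0,-0.33]],[[0,0,0],[0,0,-0.33]]]' && python3 -m pendant '[[[0,0,0],[0,0,-0.33]],[[0,0,0],[0,0,-0.33]],[[0,0,0],[0,0,-0.33]],[[0,0,0],[0,0,-0.33]],[[0,0,0],[0,0,0]]]'
python3 -c "
from h import *
s=bot.read_state(); np.save('s1.npy',s,allow_pickle=True)
cv2.imwrite('pics/w1.png',bot.read_camera('wrist'))
need([537,286,180],-0.17)
for X in([512,-75,96],[536,-75,96],[488,-75,96],[512,-51,96]): print(proj('wrist',X,s))"
```

```text
time_s: 1.98
position: [477.4, -153.1, 251.8]
tcp_rot: [-3.12, -0.369, 0.001]
ft_force: [-0.0, -0.8, 0.8]
opening: 85.5
grasp_force: 0.0
time_s: 2.6
position: [507.7, -76.3, 232.7]
tcp_rot: [-2.93, -1.131, 0.001]
ft_force: [-0.4, -0.5, -0.4]
opening: 85.4
grasp_force: 0.0
time_s: 3.22
position: [507.7, -76.7, 232.7]
tcp_rot: [-2.413, -2.011, 0.0]
ft_force: [-0.3, -0.2, -0.4]
opening: 85.5
grasp_force: 0.0
t 3.275 pos [507.7 -76.7 232.8] yaw -0.184 q [ 0.6   0.42 -0.72  1.82  0.32  1.02 -0.43] F [ 0.1 -0.3  1.6] M [-0.   -0.03 -0.  ] open 85.2 grip 0.0
shift units [ 9.047 -0.936  1.323] turn units [-0.001 -0.001 -0.028] mm [ 29.3 362.7 -52.8]
[285.1 200.2]
[314.4 195.1]
[256.1 205.3]
[279.7 171.5]
```

View pics/w1.png

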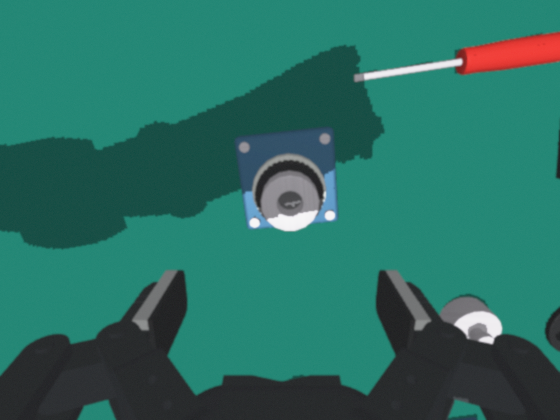

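```bash
python3 -m pendant '[[[0.9,-0.1,0.13],[0,0,0]],[[0.9,-0.1,0.13],[0,0,0]],[[0.9,-0.1,0.13],[0,0,0]],[[0.9,-0.1,0.13],[0,0,0]],[[0.9,-0.1,0.13],[0,0,0]]]' && python3 -m pendant '[[[0.9,-0.1,0.13],[0,0,0]],[[0.9,-0.1,0.13],[0,0,0]],[[0.9,-0.1,0.13],[0,0,0]],[[0.9,-0.1,0.13],[0,0,0]],[[0.9,-0.1,0.13],[0,0,0]]]' && python3 -m pendant '[[[0,0,0],[0,0,0]]]'
python3 -c "
from h import *
s=np.load('s1.npy',allow_pickle=True).item()
print('collar',ray('wrist',290.5,201,96,s))
s=bot.read_state(); np.save('s2.npy',s,allow_pickle=True)
cv2.imwrite('pics/w2.png',bot.read_camera('wrist'))
need([537,286,60],-0.17)
for X in([537,286,42],[527,228,42]): print(proj('wrist',X,s))"
```

```text
time_s: 3.9
position: [520.4, 105.3, 206.9]
tcp_rot: [2.416, 2.008, -0.0]
ft_force: [0.3, -0.4, 0.0]
opening: 85.1
grasp_force: 0.0
time_s: 4.53
position: [533.0, 286.0, 180.8]
tcp_rot: [2.416, 2.008, -0.0]
ft_force: [0.5, 0.2, 0.1]
opening: 85.5
grasp_force: 0.0
time_s: 4.65
position: [531.8, 288.4, 180.7]
tcp_rot: [-2.409, -2.013, -0.001]
ft_force: [0.0, 0.5, -0.2]
opening: 85.1
grasp_force: 0.0
collar [516.19189661 -76.4566429   96.        ]
t 4.7 pos [532.3 286.1 180.7] yaw -0.18 q [-0.13  0.6  -0.66  1.66  0.42  1.03 -1.11] F [-0.7 -0.9 -0. ] M [-0.02  0.03 -0.01] open 85.5 grip 0.0
shift units [0.019 0.118 3.017] turn units [-0.002  0.    -0.021] mm [ 4.700e+00 -1.000e-01 -1.207e+02]
[287.1 204.2]
[287.2 268.5]
```

View pics/w2.png

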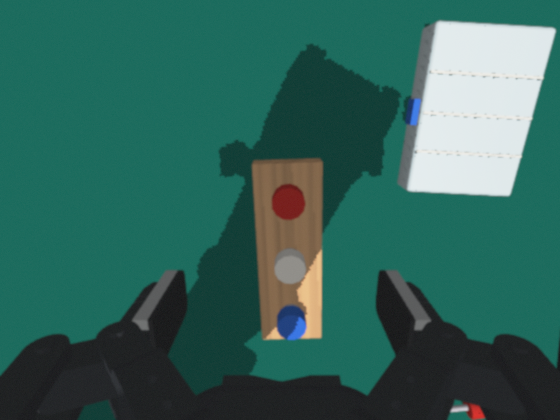

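The red head's centre is at (288.5,201.5), white at (290,267), blue at (291,322). That puts red at about (538.3,288.2), in agreement with the other cameras. The jaws are square to the rack.

```bash
python3 - <<'E'
from h import *
from scipy.optimize import least_squares
im=cv2.imread('pics/w2.png').astype(int); s=np.load('s2.npy',allow_pickle=True).item()
m=((im[...,2]>80)&(im[...,2]>2.5*im[...,1])); m[:160]=0;m[260:]=0;m[:,:250]=0;m[:,330:]=0
c=cv2.minEnclosingCircle(np.argwhere(m)[:,::-1].astype(np.float32)); print(c, np.argwhere(m).mean(0)[::-1], ray('wrist',*c[0],42,s), ray('wrist',288.5,201.5,42,s))
E
python3 -m pendant '[[[0.078,0.138,0.6],[0,0,0]],[[0,0,0.7],[0,0,0]],[[0,0,0.7],[0,0,0]],[[0,0,0.7],[0,0,0]],[[0,0,0.44],[0,0,0]]]' && python3 -m pendant '[[[0,0,0],[0,0,0]],[[0,0,0],[0,0,0]]]'
python3 -c "
from h import *
need([538.3,288.2,55])"
```

```text
((287.8052978515625, 201.6371612548828), 17.053936004638672) [287.85781434 201.68977673] [537.98310182 288.09132915  42.        ] [538.56199514 288.10593589  42.        ]
time_s: 5.32
position: [539.1, 284.9, 54.3]
tcp_rot: [2.415, 2.008, -0.003]
ft_force: [-0.3, -0.5, -0.1]
opening: 85.3
grasp_force: 0.0
time_s: 5.58
position: [539.6, 287.1, 56.5]
tcp_rot: [2.413, 2.012, 0.002]
ft_force: [-0.5, 0.1, -0.6]
opening: 85.7
grasp_force: 0.0
t 5.575 pos [539.6 287.1  56.5] yaw -0.181 q [-0.19  0.75 -0.57  1.76  0.55  0.79 -1.21] F [-0.5  0.1 -0.6] M [ 0.02  0.05 -0.01] open 85.7 grip 0.0
shift units [ 0.022 -0.036  0.037] turn units [ 0.002 -0.002  0.   ] mm [-1.3  1.1 -1.5]
```

```bash
python3 -m pendant '[[[0.02,-0.03,0],[0,0,0]],[[0,0,0],[0,0,0]],[[0,0,0],[0,0,0]],[[0,0,0],[0,0,0]],[[0,0,0],[0,0,0]]]' 1 40 && python3 -m pendant '[[[0,0,0],[0,0,0]],[[0,0,0],[0,0,0]],[[0,0,0],[0,0,0]],[[0,0,0],[0,0,0]]]'
python3 -c "
from h import *
need([538,288.1,200])"
```

```text
time_s: 6.2
position: [538.2, 288.1, 56.0]
tcp_rot: [2.412, 2.013, 0.001]
ft_force: [-0.0, -1.7, 5.1]
opening: 26.0
grasp_force: 39.2
time_s: 6.7
position: [538.1, 288.1, 55.9]
tcp_rot: [2.412, 2.013, 0.001]
ft_force: [-1.3, -0.8, 5.8]
opening: 25.8
grasp_force: 39.3
t 6.7 pos [538.1 288.1  55.9] yaw -0.18 q [-0.19  0.75 -0.57  1.76  0.55  0.79 -1.21] F [-1.3 -0.8  5.8] M [-0.18  0.21 -0.01] open 25.8 grip 39.3
shift units [ 0.000e+00 -2.000e-03 -3.602e+00] turn units [ 0.001 -0.001  0.   ] mm [-1.000e-01 -0.000e+00  1.441e+02]
```

```bash
python3 -m pendant '[[[0,0,-0.3],[0,0,0]],[[0,0,-0.7],[0,0,0]],[[0,0,-0.9],[0,0,0]],[[0,0,-0.9],[0,0,0]],[[0,0,-0.8],[0,0,0]]]' && python3 -m pendant '[[[0,0,0],[0,0,0]],[[0,0,0],[0,0,0]]]'
python3 -c "
from h import *
s=bot.read_state(); np.save('s3.npy',s,allow_pickle=True)
cv2.imwrite('pics/w3.png',bot.read_camera('wrist'))
need([516.3,-76.5,200])
for z in (39,21): print(proj('wrist',s['position']+np.array([0,0,z-55.9-8+8]),s))"
```

```text
time_s: 7.32
position: [537.8, 287.9, 201.3]
tcp_rot: [-2.412, -2.013, -0.001]
ft_force: [0.4, 0.7, -1.2]
opening: 26.0
grasp_force: 39.4
time_s: 7.58
position: [537.7, 287.4, 199.1]
tcp_rot: [2.412, 2.013, -0.001]
ft_force: [-0.6, -0.6, -0.8]
opening: 25.9
grasp_force: 39.4
t 7.625 pos [537.5 287.3 198.5] yaw -0.18 q [-0.13  0.59 -0.67  1.62  0.41  1.07 -1.09] F [-0.5  0.5 -1.4] M [-0.06  0.01  0.07] open 25.8 grip 39.4
shift units [-9.043  1.107 -0.026] turn units [-0.003  0.003  0.   ] mm [ -21.2 -363.8    1.5]
[279.5 278.9]
[279.7 261. ]
```

View pics/w3.png

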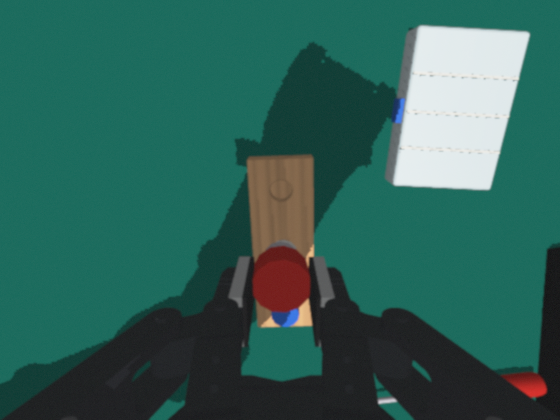

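The plug is held squarely with its head centred at about (281,280), and the rack hole is empty at (281,189). Next I move to hover over the collar.

```bash
python3 -m pendant '[[[-0.6,0.07,0],[0,0,0]],[[-0.9,0.11,0],[0,0,0]],[[-0.94,0.115,0],[0,0,0]],[[-0.94,0.115,0],[0,0,0]],[[-0.94,0.115,0],[0,0,0]]]' && python3 -m pendant '[[[-0.94,0.115,0],[0,0,0]],[[-0.94,0.115,0],[0,0,0]],[[-0.94,0.115,0],[0,0,0]],[[-0.9,0.11,0],[0,0,0]],[[-0.7,0.085,0],[0,0,0]]]' && python3 -m pendant '[[[-0.3,0.04,0],[0,0,0]],[[0,0,0.4],[0,0,0]],[[0,0,0.5],[0,0,0]],[[0,0,0.5],[0,0,0]],[[0,0,0],[0,0,0]]]'
python3 -c "
from h import *
need([516.3,-76.5,142])"
```

```text
time_s: 8.25
position: [526.9, 112.7, 198.3]
tcp_rot: [-2.411, -2.012, 0.003]
ft_force: [0.3, 0.3, -0.9]
opening: 25.8
grasp_force: 39.4
time_s: 8.88
position: [516.3, -65.5, 198.3]
tcp_rot: [-2.412, -2.01, 0.003]
ft_force: [0.4, 0.0, -0.5]
opening: 26.0
grasp_force: 39.4
time_s: 9.5
position: [515.7, -74.3, 141.6]
tcp_rot: [-2.408, -2.014, 0.003]
ft_force: [0.2, -1.2, -1.8]
opening: 26.0
grasp_force: 40.9
t 9.5 pos [515.7 -74.3 141.6] yaw -0.178 q [ 0.54  0.54 -0.66  1.92  0.44  0.83 -0.54] F [ 0.2 -1.2 -1.8] M [-0.18  0.12 -0.02] open 26.0 grip 40.9
shift units [-0.051  0.025 -0.011] turn units [-0.007 -0.001 -0.   ] mm [ 0.6 -2.2  0.4]
```

```bash
python3 -m pendant '[[[-0.05,0.02,0],[0,0,0]],[[0,0,0],[0,0,0]],[[0,0,0],[0,0,0]]]'
python3 -c "
from h import *
s=bot.read_state(); np.save('s4.npy',s,allow_pickle=True)
im=bot.read_camera('wrist'); cv2.imwrite('pics/w4.png',cv2.resize(im[170:370,180:380],None,fx=3,fy=3,interpolation=2))
need([516.3,-76.5,126])
for d in([516.2,-76.5,96],s['position']-[0,0,13.9]): print(proj('wrist',d,s),3*(proj('wrist',d,s)-[180,170]))"
```

```text
time_s: 9.88
position: [517.3, -77.6, 143.8]
tcp_rot: [2.412, 2.013, 0.001]
ft_force: [0.3, -0.2, -0.5]
opening: 25.8
grasp_force: 40.9
t 9.925 pos [517.3 -77.7 143.8] yaw -0.18 q [ 0.54  0.54 -0.66  1.92  0.44  0.83 -0.53] F [-0.6  0.7 -0.3] M [-0.06 -0.03 -0.04] open 26.1 grip 40.9
shift units [ 0.024 -0.03   0.445] turn units [ 0.001 -0.     0.   ] mm [ -1.    1.2 -17.8]
[277.3 248.9] [291.9 236.7]
[279.5 282.3] [298.5 336.9]
```

View pics/w4.png

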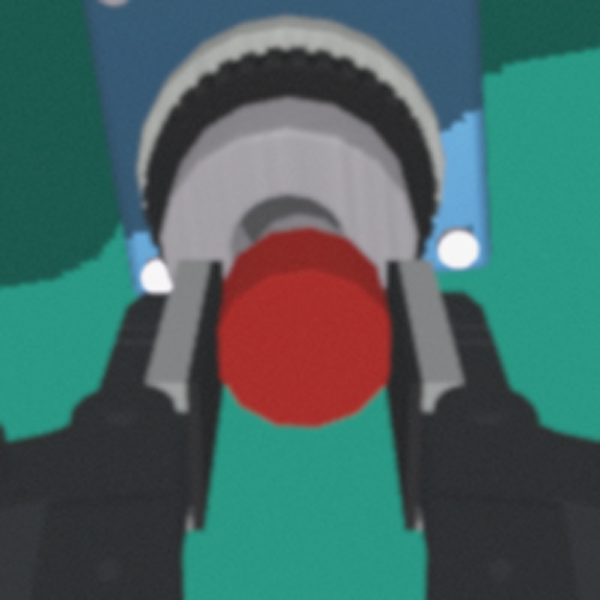

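The crop shows the head centre at (304,347), the collar top centre at about (289,247) and the bore at about (288,251). The plug therefore sits about 2–3 mm too far along +tool y. I'll shift it and lower in steps, watching the force.

```bash
python3 -m pendant '[[[0.01,-0.06,0],[0,0,0]],[[0,0,0],[0,0,0]],[[0,0,0.08],[0,0,0]],[[0,0,0.07],[0,0,0]],[[0,0,0],[0,0,0]]]'
python3 -c "
from h import *
need([516.3,-76.5,126])"
```

```text
time_s: 10.55
position: [514.7, -77.0, 137.1]
tcp_rot: [-2.412, -2.012, 0.001]
ft_force: [0.0, 0.6, -0.4]
opening: 25.8
grasp_force: 40.9
t 10.55 pos [514.7 -77.  137.1] yaw -0.18 q [ 0.54  0.54 -0.66  1.93  0.45  0.82 -0.54] F [ 0.   0.6 -0.4] M [-0.01 -0.01 -0.01] open 25.8 grip 40.9
shift units [0.021 0.038 0.279] turn units [-0.001 -0.    -0.   ] mm [  1.6   0.5 -11.1]
```

```bash
python3 -m pendant '[[[0,0,0.08],[0,0,0]],[[0,0,0.08],[0,0,0]],[[0,0,0.05],[0,0,0]],[[0,0,0],[0,0,0]]]'
python3 -c "
from h import *
need([516.3,-76.5,126])"
```

```text
time_s: 11.05
position: [514.7, -77.0, 128.9]
tcp_rot: [-2.412, -2.013, 0.0]
ft_force: [-0.2, -0.5, -0.3]
opening: 26.2
grasp_force: 40.9
t 11.05 pos [514.7 -77.  128.9] yaw -0.18 q [ 0.53  0.55 -0.65  1.94  0.46  0.8  -0.55] F [-0.2 -0.5 -0.3] M [-0.01 -0.07  0.01] open 26.2 grip 40.9
shift units [0.019 0.036 0.072] turn units [-0.001 -0.    -0.   ] mm [ 1.6  0.5 -2.9]
```

```bash
python3 -m pendant '[[[0,0,0.05],[0,0,0]],[[0,0,0],[0,0,0]]]' && python3 -m pendant '[[[0,0,0],[0,0,0]],[[0,0,0],[0,0,0]],[[0,0,0],[0,0,0]],[[0,0,0],[0,0,0]],[[0,0,0],[0,0,0]]]' 0 && python3 -m pendant '[[[0,0,-0.5],[0,0,0]],[[0,0,-0.8],[0,0,0]],[[0,0,-0.8],[0,0,0]],[[0,0,0],[0,0,0]],[[0,0,0],[0,0,0]]]'
python3 -c "
from h import *
s=bot.read_state(); np.save('s5.npy',s,allow_pickle=True)
im=bot.read_camera('wrist'); cv2.imwrite('pics/w5.png',cv2.resize(im[130:330,160:400],None,fx=3,fy=3,interpolation=2))
need([514.7,-77,126])
for d in([515,-77,96],[515,-77,112]): print(3*(proj('wrist',d,s)-[160,130]))"
```

```text
time_s: 11.3
position: [514.8, -77.0, 127.0]
tcp_rot: [-2.412, -2.013, 0.0]
ft_force: [0.2, -0.8, -1.0]
opening: 25.7
grasp_force: 40.9
time_s: 11.92
position: [514.9, -77.0, 127.1]
tcp_rot: [-2.412, -2.013, -0.0]
ft_force: [0.2, -0.0, -0.2]
opening: 85.6
grasp_force: 0.0
time_s: 12.55
position: [514.5, -77.2, 210.7]
tcp_rot: [-2.412, -2.012, 0.001]
ft_force: [0.0, 0.0, -0.3]
opening: 85.3
grasp_force: 0.0
t 12.6 pos [514.3 -77.2 210.3] yaw -0.18 q [ 0.59  0.46 -0.72  1.84  0.35  0.98 -0.46] F [ 0.1  0.3 -0. ] M [-0.01  0.02  0.  ] open 85.5 grip 0.0
shift units [0.007 0.012 2.108] turn units [-0.003  0.     0.   ] mm [  0.4   0.2 -84.3]
[361.8 243.9]
[361.8 265.8]
```

View pics/w5.png

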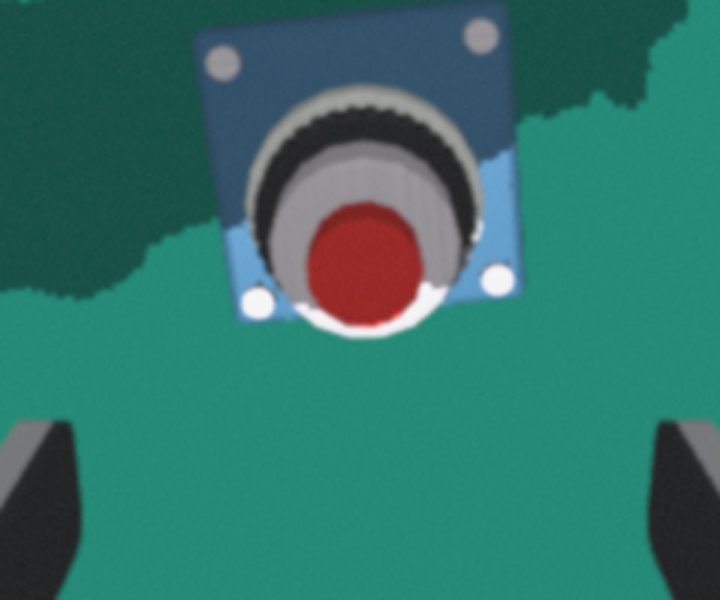

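The picture shows the plug head at (365,267) concentric with the collar (270–461), so it is seated. Before gripping the ring I'll find the fingertip height at about 62 mm opening by lightly touching bare bench beside the fixture.

```bash
python3 -m pendant '[[[0.7,0,0],[0,0,0]],[[0.9,0,0],[0,0,0]],[[0.9,0,0],[0,0,0]],[[0.9,-0.3,0],[0,0,0]],[[0.1,-0.3,0.8],[0,0,0]]]' 0.25 && python3 -m pendant '[[[0,0,0.9],[0,0,0]],[[0,0,0.9],[0,0,0]],[[0,0,0.9],[0,0,0]],[[0,0,0.8],[0,0,0]],[[0,0,0],[0,0,0]]]' && python3 -m pendant '[[[0,0,0.1],[0,0,0]],[[0,0,0],[0,0,0]]]'
```

```text
time_s: 13.22
position: [517.1, 68.9, 179.6]
tcp_rot: [2.408, 2.018, 0.007]
ft_force: [0.4, -1.9, -0.2]
opening: 64.1
grasp_force: 0.0
time_s: 13.85
position: [514.1, 64.8, 36.6]
tcp_rot: [-2.409, -2.012, 0.008]
ft_force: [-0.2, 0.8, 0.4]
opening: 63.9
grasp_force: 0.0
time_s: 14.1
position: [516.8, 65.1, 35.9]
tcp_rot: [2.412, 2.012, 0.002]
ft_force: [-0.2, 0.3, -0.2]
opening: 64.0
grasp_force: 0.0
```

```bash
python3 -m pendant '[[[0,0,0.15],[0,0,0]],[[0,0,0.05],[0,0,0]],[[0,0,0],[0,0,0]]]' && python3 -m pendant '[[[0,0,0.05],[0,0,0]],[[0,0,0],[0,0,0]]]'&& python3 -m pendant '[[[0,0,0.05],[0,0,0]],[[0,0,0],[0,0,0]]]'
```

```text
time_s: 14.48
position: [516.2, 65.0, 27.1]
tcp_rot: [-2.412, -2.013, 0.0]
ft_force: [-1.2, 0.4, -0.0]
opening: 64.1
grasp_force: 0.0
time_s: 14.72
position: [516.3, 65.0, 25.0]
tcp_rot: [-2.412, -2.013, 0.0]
ft_force: [0.3, -0.2, -0.0]
opening: 63.9
grasp_force: 0.0
time_s: 14.98
position: [516.2, 65.0, 22.9]
tcp_rot: [-2.412, -2.013, 0.0]
ft_force: [-0.6, 0.2, 0.7]
opening: 63.9
grasp_force: 0.0
```

```bash
python3 -m pendant '[[[0,0,0.04],[0,0,0]],[[0,0,0],[0,0,0]]]' && python3 -m pendant '[[[0,0,0.03],[0,0,0]],[[0,0,0],[0,0,0]]]'&& python3 -m pendant '[[[0,0,0.03],[0,0,0]],[[0,0,0],[0,0,0]]]'
```

```text
time_s: 15.22
position: [516.2, 65.0, 21.4]
tcp_rot: [-2.412, -2.013, 0.0]
ft_force: [0.5, -0.5, 0.0]
opening: 63.9
grasp_force: 0.0
time_s: 15.48
position: [516.3, 65.0, 20.2]
tcp_rot: [-2.412, -2.013, 0.0]
ft_force: [-0.3, -0.0, 0.4]
opening: 64.0
grasp_force: 0.0
time_s: 15.72
position: [516.3, 65.0, 19.1]
tcp_rot: [-2.412, -2.013, 0.0]
ft_force: [-0.3, -0.2, 0.2]
opening: 64.5
grasp_force: 0.0
```

```bash
python3 -m pendant '[[[0,0,0.03],[0,0,0]],[[0,0,0],[0,0,0]]]' && python3 -m pendant '[[[0,0,0.03],[0,0,0]],[[0,0,0],[0,0,0]]]'
```

```text
time_s: 15.98
position: [516.3, 65.1, 19.0]
tcp_rot: [2.411, 2.012, 0.0]
ft_force: [-2.8, -1.3, 14.8]
opening: 64.0
grasp_force: 7.3
time_s: 16.23
position: [516.3, 65.0, 18.9]
tcp_rot: [2.41, 2.012, 0.001]
ft_force: [-6.8, -1.6, 29.9]
opening: 64.3
grasp_force: 14.7
```

Contact came at TCP z 19.0, so the tips are 19 mm ahead at 64 mm opening. I'll use TCP z ≈ 85 for the ring, which puts the tips at about 65 mm.

```bash
python3 -m pendant '[[[0,0,-0.6],[0,0,0]],[[0,0,-0.9],[0,0,0]],[[0,0,-0.9],[0,0,0]],[[0,0,-0.9],[0,0,0]],[[0,0,-0.7],[0,0,0]]]' 0.14 && python3 -m pendant '[[[-0.6,0,0],[0,0,0]],[[-0.9,0.1,0],[0,0,0]],[[-0.9,0.1,0],[0,0,0]],[[-0.7,0.1,0],[0,0,0]],[[-0.4,0.25,0],[0,0,0]]]' && python3 -m pendant '[[[0,0,0],[0,0,0]],[[0,0,0],[0,0,0]]]'
python3 -c "
from h import *
need([515.1,-77.1,85])"
```

```text
time_s: 16.85
position: [516.4, 65.1, 178.2]
tcp_rot: [2.412, 2.012, 0.001]
ft_force: [0.3, 0.3, 0.5]
opening: 73.6
grasp_force: 0.0
time_s: 17.48
position: [512.5, -78.3, 176.6]
tcp_rot: [2.414, 2.011, -0.001]
ft_force: [0.1, 0.1, 0.4]
opening: 73.2
grasp_force: 0.0
time_s: 17.73
position: [513.1, -75.2, 176.7]
tcp_rot: [-2.41, -2.014, -0.001]
ft_force: [-0.6, -0.3, -0.1]
opening: 73.4
grasp_force: 0.0
t 17.725 pos [513.1 -75.2 176.7] yaw -0.178 q [ 0.58  0.49 -0.71  1.89  0.4   0.9  -0.51] F [-0.6 -0.3 -0.1] M [ 0.04  0.05 -0.01] open 73.4 grip 0.0
shift units [-0.041  0.058  2.293] turn units [ 0.    -0.002  0.   ] mm [  2.   -1.9 -91.7]
```

```bash
python3 -m pendant '[[[-0.02,0.03,0.6],[0,0,0]],[[0,0,0.5],[0,0,0]],[[0,0,0],[0,0,0]],[[0,0,0],[0,0,0]],[[0,0,0],[0,0,0]]]'
python3 -c "
from h import *
need([515.1,-77.1,85])"
```

```text
time_s: 18.35
position: [514.4, -77.3, 133.6]
tcp_rot: [2.411, 2.013, 0.002]
ft_force: [-0.3, 0.2, 0.4]
opening: 73.5
grasp_force: 0.0
t 18.35 pos [514.4 -77.3 133.6] yaw -0.18 q [ 0.54  0.55 -0.67  1.94  0.46  0.81 -0.56] F [-0.3  0.2  0.4] M [-0.02  0.03  0.05] open 73.5 grip 0.0
shift units [0.007 0.014 1.214] turn units [ 0.003 -0.     0.   ] mm [  0.7   0.2 -48.6]
```

```bash
python3 -m pendant '[[[0.005,0.015,0.35],[0,0,0]],[[0,0,0.4],[0,0,0]],[[0,0,0.3],[0,0,0]],[[0,0,0.13],[0,0,0]],[[0,0,0],[0,0,0]]]' && python3 -m pendant '[[[0,0,0],[0,0,0]],[[0,0,0],[0,0,0]],[[0,0,0],[0,0,0]]]'
python3 -c "
from h import *
need([515.1,-77.1,85])"
```

```text
time_s: 18.98
position: [514.4, -77.4, 85.0]
tcp_rot: [-2.411, -2.013, 0.001]
ft_force: [-0.9, -0.3, 0.3]
opening: 73.7
grasp_force: 0.0
time_s: 19.35
position: [514.7, -77.6, 85.8]
tcp_rot: [2.412, 2.012, 0.001]
ft_force: [0.0, 0.5, -0.2]
opening: 73.7
grasp_force: 0.0
t 19.35 pos [514.7 -77.6  85.8] yaw -0.18 q [ 0.5   0.61 -0.61  1.98  0.53  0.71 -0.62] F [ 0.   0.5 -0.2] M [-0.02 -0.02  0.02] open 73.7 grip 0.0
shift units [0.015 0.008 0.02 ] turn units [ 0.001  0.    -0.   ] mm [ 0.4  0.5 -0.8]
```

```bash
python3 -m pendant '[[[0.01,0.01,0.015],[0,0,0]],[[0,0,0],[0,0,0]],[[0,0,0],[0,0,0]],[[0,0,0],[0,0,0]],[[0,0,0],[0,0,0]]]' 1 40
python3 -c "
from h import *
need([515.1,-77.1,85])"
```

```text
time_s: 19.98
position: [514.6, -77.3, 85.6]
tcp_rot: [2.412, 2.012, -0.001]
ft_force: [-3.3, 0.4, 11.0]
opening: 58.3
grasp_force: 40.4
t 19.975 pos [514.6 -77.3  85.6] yaw -0.18 q [ 0.5   0.61 -0.61  1.98  0.53  0.71 -0.62] F [-3.3  0.4 11. ] M [ 0.    1.01 -0.  ] open 58.3 grip 40.4
shift units [0.008 0.011 0.015] turn units [-0.001  0.002  0.   ] mm [ 0.5  0.2 -0.6]
```

```bash
python3 -m pendant '[[[0,0,0],[0,0,0.12]],[[0,0,0],[0,0,0.12]],[[0,0,0],[0,0,0.12]],[[0,0,0],[0,0,0.12]],[[0,0,0],[0,0,0.12]]]' 
python3 -c "
from h import *
need([515.1,-77.1,85])"
```

```text
time_s: 20.6
position: [514.6, -77.3, 85.6]
tcp_rot: [2.687, 1.627, -0.001]
ft_force: [-3.4, -0.1, 10.5]
opening: 57.9
grasp_force: 40.5
t 20.6 pos [514.6 -77.3  85.6] yaw -0.482 q [ 0.45  0.6  -0.52  1.98  0.46  0.68 -0.85] F [-3.4 -0.1 10.5] M [0.03 0.9  0.08] open 57.9 grip 40.5
shift units [0.01  0.008 0.016] turn units [ 0.     0.002 -0.   ] mm [ 0.5  0.2 -0.6]
```

```bash
cat > m.py <<'E'
from h import *
s=bot.read_state(); y=Ro.from_rotvec(s["tcp_rot"]).as_matrix()[:,1]
print("M",s["moment"].round(3),"F",s["ft_force"].round(1),"yaw",np.arctan2(y[1],y[0]).round(3),"q7",s["joint_pos"][6].round(2),s["position"].round(1),s["time_s"])
E
python3 -m pendant '[[[0,0,0],[0,0,0.04]],[[0,0,0],[0,0,0.04]],[[0,0,0],[0,0,0.04]],[[0,0,0],[0,0,0.04]],[[0,0,0],[0,0,0.04]]]' >/dev/null; python3 m.py
```

```text
M [0.021 0.856 0.05 ] F [-3.1  0.8 10.6] yaw -0.581 q7 -0.93 [514.7 -77.3  85.6] 21.225
```

```bash
python3 -m pendant '[[[0,0,0],[0,0,0.04]],[[0,0,0],[0,0,0.04]],[[0,0,0],[0,0,0.04]]]' >/dev/null; python3 m.py
```

```text
M [0.053 0.92  0.084] F [-4.1 -0.3 10.2] yaw -0.641 q7 -0.97 [514.7 -77.3  85.6] 21.6
```

```bash
python3 -m pendant '[[[0,0,0],[0,0,0.04]],[[0,0,0],[0,0,0.04]],[[0,0,0],[0,0,0.04]],[[0,0,0],[0,0,0.04]],[[0,0,0],[0,0,0.04]]]' >/dev/null; python3 m.py
```

```text
M [0.063 0.905 0.084] F [-4.4 -0.3 10.1] yaw -0.741 q7 -1.05 [514.7 -77.3  85.6] 22.225
```

```bash
python3 -m pendant '[[[0,0,0],[0,0,0.04]],[[0,0,0],[0,0,0.04]],[[0,0,0],[0,0,0.04]],[[0,0,0],[0,0,0.04]],[[0,0,0],[0,0,0.04]]]' >/dev/null; python3 m.py
```

```text
M [0.04  0.788 0.282] F [-1.8 -0.3  9.4] yaw -0.84 q7 -1.12 [514.7 -77.4  85.6] 22.85
```

The ring has nipped, so I'll continue in smaller steps.

```bash
python3 -m pendant '[[[0,0,0],[0,0,0.03]],[[0,0,0],[0,0,0.03]],[[0,0,0],[0,0,0.03]]]' >/dev/null; python3 m.py
```

```text
M [0.014 0.807 0.446] F [-3.3 -0.8  9.9] yaw -0.884 q7 -1.15 [514.7 -77.4  85.6] 23.225
```

```bash
python3 -m pendant '[[[0,0,0],[0,0,0.03]],[[0,0,0],[0,0,0.02]]]' >/dev/null; python3 m.py;python3 -m pendant '[[[0,0,0],[0,0,0]],[[0,0,0],[0,0,0]],[[0,0,0],[0,0,0]],[[0,0,0],[0,0,0]]]' >/dev/null; python3 m.py
```

```text
M [-0.074  0.818  0.518] F [-2.6 -2.2  9.4] yaw -0.909 q7 -1.17 [514.7 -77.4  85.6] 23.475
M [-0.019  0.802  0.427] F [-3.6 -0.8  9.7] yaw -0.909 q7 -1.17 [514.7 -77.4  85.6] 23.975
```

```bash
python3 -m pendant '[[[0,0,0],[0,0,0]],[[0,0,0],[0,0,0]],[[0,0,0],[0,0,0]],[[0,0,0],[0,0,0]]]' 0.14 && python3 -m pendant '[[[0,0,-0.4],[0,0,0]],[[0,0,-0.8],[0,0,0]],[[0,0,-0.9],[0,0,0]],[[0,0,-0.9],[0,0,0]],[[0,0,0],[0,0,0]]]' && python3 -m pendant '[[[0,0,0],[0,0,0]],[[0,0,0],[0,0,0]]]'
python3 -c "
from h import *
im=bot.read_camera('wrist'); cv2.imwrite('pics/w6.png',im)"
```

```text
time_s: 24.48
position: [515.0, -77.2, 84.8]
tcp_rot: [-2.972, -1.019, 0.0]
ft_force: [0.9, -0.7, -0.4]
opening: 73.3
grasp_force: 0.0
time_s: 25.1
position: [516.6, -77.1, 208.5]
tcp_rot: [2.969, 1.018, 0.009]
ft_force: [0.5, -0.4, -0.7]
opening: 73.4
grasp_force: 0.0
time_s: 25.35
position: [514.4, -77.3, 204.2]
tcp_rot: [-2.971, -1.019, 0.002]
ft_force: [1.0, -0.3, 0.8]
opening: 73.6
grasp_force: 0.0
```

View pics/w6.png

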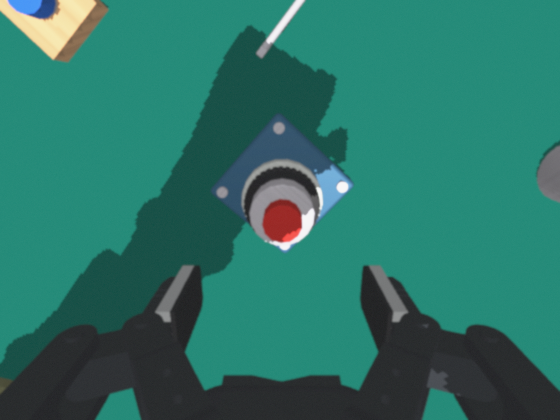

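The plug's head is at (283,221), seated in the collar, and the gripper is open and clear of the fixture. Handing in.

```bash
python3 -c "
from cell import bot
print(bot.close_job())"
```

```text
the job is handed in; nothing more can be done
None
```

The red plug is home in the bore, and the lock ring was nipped, tightened to about 0.52 N m, held for half a second and released; the job is handed in at about 25 s, though no verdict was returned.

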